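Calibrate the kitchen scale

TASK

Calibrate the kitchen scale against the tin already standing on its plate: with your fingertips, first tip the black rocker fully on (push down its raised end with the green bar), then push the yellow key all the way in so that it stays down, and then press the blue key all the way down and finish while still holding it down with the fingertips. Keep strictly to that order, do not press the red key, and neither touch the tin nor disturb the other things on the worktop.

Things in the scene. Friction and masses are not known exactly. Their poses are not given: they have to be found in the camera images.
- scale: White kitchen scale, 230 (x) x 236 (y) mm and 40 mm high, fixed to the worktop. Origin: centre of its underside; its x axis points away from the robot when its yaw is 0, z up. A steel plate 152 mm across lies at x = +35 mm, top 50 mm up. Four controls (rocker, yellow, blue, red) stand in a row at x = -78 mm (robot's side), y = -78, -26, 26, 78 mm, in an order that changes.
- tin: Low round tin, 86 mm across and 40 mm high, standing loose on the steel plate as the check weight; its top is 90 mm above the worktop. Origin: centre of its underside. Must be left alone.
- rocker_base: Grey frame of the black rocker, 34 x 62 mm, long side along the scale's x axis; origin 40 mm above the worktop, 8 mm under the hinge (along the scale's y). The rocker is 24 mm wide with two flat halves, each 26 mm long, in a shallow V. Off: the half nearer the robot is level, face 52 mm above the worktop, the far half with the green bar stands up. On: the far half is level, the near one up.
- rocker (a joint): Angle of the black rocker switch: 0 to 0.05 rad = off, 0.32 rad = fully on. It stays where it is put; about 3 N down on its raised end moves it.
- rocker_on_end (a point): Point on the face of the rocker's far half, at the green bar, 18 mm from the hinge line towards the far end. Push straight down here; it is about 57.5 mm above the worktop when off, 52 mm when fully on, and moves with the rocker.
- yellow_key (a joint): Travel of the yellow latching key: 0 = up, 0.006 m = all the way in. No spring: it needs about 3 N and stays where it is pushed.
- yellow_key_top (a point): Centre of the flat top of the round yellow key, 31 mm across, in a grey collar 42 mm across. Top 54 mm above the worktop when up, 48 mm when in (collar top at 44 mm); moves with the key. In the row of controls, 52 mm from its neighbour(s).
- blue_key (a joint): Travel of the blue sprung key: 0 = up, 0.006 m = all the way down. Spring force from 1.8 N at the top to 5.4 N at the bottom; springs back when let go.
- blue_key_top (a point): Centre of the flat top of the round blue key, sizes and heights as the yellow one; moves with the key. In the row of controls, 52 mm from its neighbour(s).
- red_key (a joint): Travel of the red sprung key, like the blue one: 0 = up, 0.006 m = down. Must not be pressed.
- red_key_top (a point): Centre of the flat top of the round red key, sizes and heights as the yellow one. In the row of controls, 52 mm from its neighbour(s).
- salt: Clear salt shaker with grey top, 44 mm across, 90 mm high, right of the scale near the worktop's front edge. Origin: centre of its underside. Bystander.
- spice: Spice jar with ochre lid, 42 mm across, 96 mm high, to the right beyond the apple. Origin: centre of its underside. Bystander.
- apple: Red apple, 80 mm across, 69 mm high, right of the scale. Origin: underside. Bystander.
- leaf_mug: White mug with a leaf pattern, 92 x 127 mm with its handle, 95 mm high, right of the scale. Origin: underside. Bystander.
- spoon: Teaspoon, 135 x 28 x 11 mm, lying between the robot and the scale. Origin: underside. Bystander.
- blue_base: The blue key with its grey collar. Origin: centre of the collar's underside, 40 mm above the worktop, 14 mm under the key's top when up.
- yellow_base: The yellow key with its grey collar. Origin as for the blue one.

How it is judged:
On the way, in this order (a step that is already met when the one before it is completed fails the run):
1. the rocker is on (value of joint rocker above 0.28 rad), for 0.1 s.
2. the yellow key is in and stays in, with the fingers off it (value of joint rocker above 0.28 rad and value of joint yellow_key above 0.0048 m and contact force between the fingers and yellow_base below 0.3 N), for 0.1 s.
3. the blue key is down under the fingertips (value of joint rocker above 0.28 rad and value of joint yellow_key above 0.0048 m and value of joint blue_key above 0.0045 m and contact force between the fingers and blue_base above 1 N), for 0.2 s.
At the end, for the whole second after the job is handed in: The rocker is on (over 0.28 of 0.32 rad), the yellow key is in (over 4.8 of 6 mm), the blue key is held down (over 4.5 of 6 mm) by the fingers with more than 1 N, the red key is up (under 2 mm), the tin has moved less than 10 mm and the bystanders less than 20 mm (all of step 3 and value of joint red_key below 0.002 m and distance of tin from where it was at the start of the episode below 0.01 m and distance of each of salt, spice, apple, leaf_mug, spoon from where it was at the start of the episode below 0.02 m); the arm keeps its last pose, push and grip.
It fails at once if the red key is pressed (over 2.5 mm) (value of joint red_key above 0.0025 m).
It fails at once if the yellow key is pushed (over 2.5 mm) while the rocker is not on (value of joint yellow_key above 0.0025 m and value of joint rocker below 0.28 rad).
It fails at once if the blue key is pressed (over 2.5 mm) before the rocker is on and the yellow key is in (value of joint blue_key above 0.0025 m and (value of joint rocker below 0.28 rad or value of joint yellow_key below 0.0048 m)).
It fails at once if the tin is touched or shifted (contact force between any of the arm, the fingers and tin above 1 N or distance of tin from where it was at the start of the episode above 0.01 m).
It fails at once if another thing on the worktop is shifted or lifted by over 20 mm (distance of any of salt, spice, apple, leaf_mug, spoon from where it was at the start of the episode above 0.02 m).
It also fails if it takes over 51 s, if anything falls off the work surface, if the arm or the gripper's body presses on something with over 40 N, if the wrist force passes 120 N, or if a joint passes its speed limit or range.

ROBOT

A 6-joint arm with a two-finger parallel gripper is mounted at the origin on a cart in front of the work surface, level with it; the furniture and walls round the work are solid. World frame = base frame: x ahead of the robot, y to its left, z up, the work surface at z = 0. Lengths are in m, angles in rad, forces in N, time in s.
With the tool pointing down it reaches from about 0.35 to 0.875 m from the base axis. Payload 4.2 kg.
Tool frame: the origin (TCP) lies on the centre line of the jaws, within the pads' length; the fingertips stand 22 mm ahead of it and the grasp point (between the pads) lies 3 mm ahead of it (bot.finger_overhang is the distance from the TCP to the fingertips, in m); z points along the fingers, x is the direction in which the jaws open and shut, and the axes are right-handed (so a half turn about z gives the same grasp; the last joint's range is limited). The gripper opens to 87 mm and grips with 3 to 60 N. Pads are 19 mm wide; open, the fingers measure 117 mm over their backs; the gripper's body (75 mm by 190 mm) begins 51 mm behind the grasp point.
Start: joints at [-0.9, 0.385, 0.008, 0, -1.194, -0.259], TCP at [0.25, -0.573, 0.245] pointing down, gripper open.
Joint ranges: [-3.14, 3.14], [-1.21, 2.06], [-1.07, 1.41], [-3.16, 2.05], [-2.99, -0.16], [-3.1, 3.1]. Speed limits (rad/s): [2.79, 2.79, 3.14, 3.14, 3.14, 3.14].

INTERFACE

Orientations are given as [roll, pitch, yaw] about the fixed x, y, z axes, in that order (R = Rz(yaw) Ry(pitch) Rx(roll)).
In Python, from cell import bot, viewer gives the robot as it stands.
- The arm moves only by the tool carry_out, never from a script. Its argument "increments" is one flat list of numbers, 5 for each row, row after row: the opening, from 0 (shut) to 1 (fully open), then the shift along the tool's x, y, z in m, then the turn about the tool's z in degrees. In form: [fingers, dx, dy, dz, twist, fingers, dx, dy, dz, twist, ...]. A call has 1 to 10 rows; each row is the pose to reach, as a shift and turn from the pose commanded when the call began, along the tool's axes at that moment; what a row does not reach only later rows make up. A row lasts 1/12 s, in which the tool goes at most 41.7 mm and 7.16 degrees, less where a joint would pass 70% of its speed; a pose out of reach is approached as far as the arm can. A call with a gripper value outside its range is refused whole. The fingers move at their own pace and stop on an object; "squeeze" is the grip in N (left out, the last holds). Time passes only in rows, so rows that repeat a pose let the fingers close. It gives the time, the measured TCP pose, the force and the opening at its end, in the units of the state.
- bot.get_obs(): the state, without advancing time (a new reading comes with each control period).
- viewer.capture(name): name is "side" or "top"; returns a dict with "color" (400x640x3 uint8, red, green, blue), "intrinsics" (3x3 intrinsics, pixels), "extrinsics" (4x4, takes a point from camera to world coordinates). Camera axes: x right, y down, z forward; pixel columns grow to the right and rows downward; lengths in m; the calibration is good to about 2 mm. A picture is of the moment at which its call begins. There is no depth.
- bot.close_job(): hands the job in, once; it reports no verdict.
The state is a dict: "time": time; "joint_pos": joint angles; "dq": joint speeds; "tau": joint torques, N m; "eef_pos": TCP position; "eef_rot": TCP orientation; "wrist_force": force on the tool from outside, world axes, zero at the start; "torque": the same for the moment, N m; "finger_gap": finger opening in m.
Only numpy, scipy, OpenCV 4.12 (cv2) and the standard library are available. Lean on these libraries where they do the work, as an engineer would, in place of code of your own. Each camera call takes 0.05 s, during which the arm holds its last target.

## Working session

There is one attempt and no reset: what is moved stays moved. The work goes in short steps, Python scripts to look and compute and a tool call to move; the robot and the scene stay as the last step left them, time stands still between calls to the robot, and variables do not carry over. Pictures are saved under pics/ and viewed, and the job is handed in when it is done.

Besides the shell and the picture viewer there is one more tool, called by a JSON object that holds its "fn" and its "kwargs", one argument or row to a line. carry_out: Moves the arm, as the interface text tells. Its arguments: {"type":"object","properties":{"increments":{"type":"array"},"squeeze":{"type":"number"}},"required":["increments"]}

```bash
mkdir -p pics
python3 - <<'E'
from cell import bot, viewer
import cv2,numpy as np
o=bot.get_obs();print({k:np.round(v,4).tolist() for k,v in o.items()},bot.finger_overhang)
for n in("top","side"):
    c=viewer.capture(n);cv2.imwrite(f"pics/{n}1.png",c["color"][:,:,::-1]);print(n,np.round(c["intrinsics"],1).tolist(),np.round(c["extrinsics"],4).tolist())
E
```

```text
{'time': 0.0, 'joint_pos': [-0.9004, 0.3856, 0.0066, -0.0005, -1.194, -0.2586], 'dq': [0.0011, -0.0004, -0.0016, 0.002, 0.001, 0.0018], 'tau': [0.0005, -39.0664, 18.7407, 4.2199, 0.011, -0.0001], 'eef_pos': [0.25, -0.5722, 0.2434], 'eef_rot': [-3.1415, -0.0022, 1.9824], 'wrist_force': [0.9823, -0.4456, -0.3165], 'torque': [-0.0388, -0.023, -0.0138], 'finger_gap': 0.0873} 0.022
top [[502.8, 0.0, 314.5], [0.0, 502.8, 199.5], [0.0, 0.0, 1.0]] [[0.01, -0.9952, 0.0971, 0.3522], [-0.9997, -0.0119, -0.0196, -0.2414], [0.0206, -0.0968, -0.9951, 1.2697], [0.0, 0.0, 0.0, 1.0]]
side [[412.5, 0.0, 318.3], [0.0, 412.5, 196.0], [0.0, 0.0, 1.0]] [[-0.9982, 0.0277, -0.0527, 0.5229], [0.058, 0.6531, -0.7551, 0.4119], [0.0135, -0.7568, -0.6535, 0.6373], [0.0, 0.0, 0.0, 1.0]]
```

View pics/top1.png

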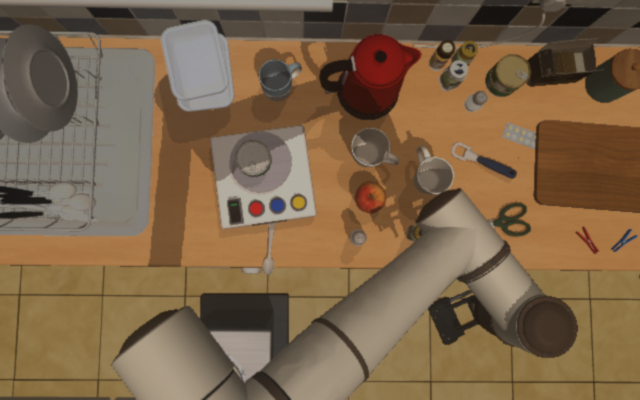

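View pics/side1.png

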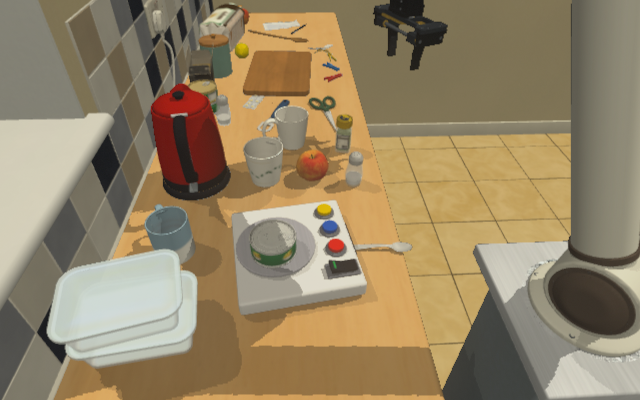

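The top view shows rocker (235,211), red (256,208), blue (277,205), yellow (298,202), running from +y to -y. The side view has the same row at (343,267), (336,246), (330,228), (324,210). Next I'll measure these to sub-pixel accuracy.

```bash
cat > h.py <<'E'
import cv2,numpy as np
from cell import bot,viewer
def ray(c,uv):
    K,T=c["intrinsics"],c["extrinsics"]
    d=T[:3,:3]@np.linalg.inv(K)@np.array([uv[0],uv[1],1.]);return T[:3,3],d
def atz(c,uv,z):
    p,d=ray(c,uv);return p+d*(z-p[2])/d[2]
def proj(c,P):
    K,T=c["intrinsics"],c["extrinsics"]
    q=K@(T[:3,:3].T@(np.array(P)-T[:3,3]));return q[:2]/q[2]
E
python3 - <<'E'
from h import *
R={"top":(220,185,310,228),"side":(310,195,365,285)}
res={}
for n in R:
    c=viewer.capture(n);x0,y0,x1,y1=R[n]
    im=c["color"][y0:y1,x0:x1];hsv=cv2.cvtColor(im,cv2.COLOR_RGB2HSV)
    H,S,V=[hsv[...,i].astype(int) for i in range(3)]
    M={"yellow":(H>18)&(H<33)&(S>130)&(V>90),"blue":(H>100)&(H<130)&(S>110),"red":((H<8)|(H>172))&(S>140),"green":(H>40)&(H<85)&(S>70)&(V>40),"black":(V<60)}
    for k,m in M.items():
        nn,l,st,ce=cv2.connectedComponentsWithStats(m.astype(np.uint8))
        if nn<2: print(n,k,"none");continue
        i=1+np.argmax(st[1:,4]);uv=ce[i]+[x0,y0]
        z={"green":.0575}.get(k,.053);print(n,k,st[i],np.round(uv,1),np.round(atz(c,uv,z),4))
    s=7 if n=="side" else 8
    cv2.imwrite(f"pics/{n}z.png",cv2.resize(im[:,:,::-1],None,fx=s if n=="top" else 6,fy=s if n=="top" else 6,interpolation=cv2.INTER_CUBIC))
    ys=[]
E
```

```text
top yellow [ 72  11  13  13 134] [298.1 202. ] [ 0.4643 -0.2254  0.053 ]
top blue [ 52  15  11  11 107] [276.9 205. ] [ 0.4564 -0.1742  0.053 ]
top red [ 30  17  13  13 129] [255.7 208. ] [ 0.4485 -0.123   0.053 ]
top green [10 18  8  4 21] [233.3 204.2] [ 0.4567 -0.0694  0.0575]
top black [  9  16  12  21 181] [234.5 211.7] [ 0.4389 -0.0721  0.053 ]
side yellow [  7   9  14  12 137] [323.5 209.4] [ 0.4672 -0.2201  0.053 ]
side blue [ 13  26  14  11 126] [329.5 226. ] [ 0.4587 -0.1707  0.053 ]
side red [ 18  44  16  13 169] [335.6 245. ] [ 0.4511 -0.119   0.053 ]
side green [22 66  5  8 25] [334.2 264.3] [ 0.4582 -0.0685  0.0575]
side black none
```

```bash
ls pics
```

```text
side1.png
sidez.png
top1.png
topz.png
```

View pics/topz.png

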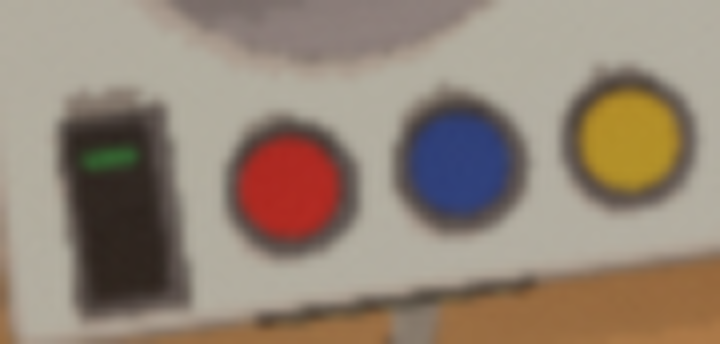

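View pics/sidez.png

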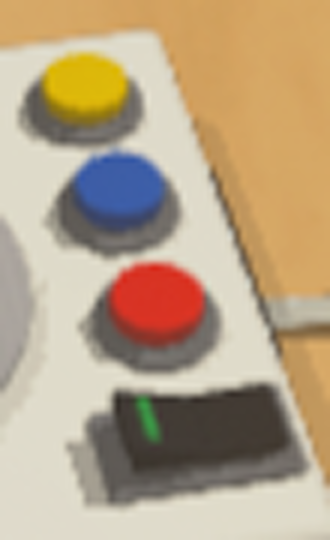

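Yaw is about 8.8°. Averaged targets: rocker point ≈ (.458,-.068), blue ≈ (.457,-.173), yellow ≈ (.465,-.224). I'll move over the rocker with the fingers shut.

{"fn": "carry_out", "kwargs": {
  "increments": [0, 0.01, 0.01, 0, 2, 0, 0.03, 0.03, 0, 5, 0, 0.06, 0.06, 0, 10, 0, 0.09, 0.09, 0, 15, 0, 0.12, 0.12, 0, 15, 0, 0.15, 0.155, 0, 15, 0, 0.18, 0.185, 0, 15, 0, 0.21, 0.215, 0, 15, 0, 0.235, 0.24, 0, 15, 0, 0.25, 0.255, 0, 15],
  "squeeze": 20
}}

```text
time: 1.03
eef_pos: [0.3843, -0.2386, 0.2448]
eef_rot: [3.141, -0.0, 1.723]
wrist_force: [-0.5, 0.3, -0.3]
finger_gap: 0.0283
```

{"fn": "carry_out", "kwargs": {
  "increments": [0, 0.02, 0.012, 0, 0, 0, 0.05, 0.03, 0, 0, 0, 0.08, 0.05, 0, 0, 0, 0.11, 0.07, 0.02, 0, 0, 0.135, 0.085, 0.04, 0, 0, 0.15, 0.095, 0.06, 0, 0, 0.158, 0.099, 0.08, 0, 0, 0.158, 0.099, 0.1, 0, 0, 0.158, 0.099, 0.1, 0, 0, 0.158, 0.099, 0.1, 0]
}}

```text
time: 1.87
eef_pos: [0.4575, -0.0706, 0.144]
eef_rot: [-3.139, 0.0, 1.721]
wrist_force: [-0.4, 0.4, 1.0]
finger_gap: 0.0005
```

Run:
```python
from h import *
o=bot.get_obs();print({k:np.round(o[k],4).tolist() for k in("eef_pos","eef_rot","wrist_force","finger_gap","time")})
for n,(x0,y0,x1,y1) in {"top":(200,150,330,240),"side":(270,140,400,290)}.items():
    c=viewer.capture(n);im=c["color"][:,:,::-1].copy()
    p=proj(c,o["eef_pos"]-[0,0,.022]);print(n,p)
    g=cv2.resize(im[y0:y1,x0:x1],None,fx=4,fy=4,interpolation=cv2.INTER_CUBIC)
    cv2.circle(g,tuple(int(v) for v in (p-[x0,y0])*4),3,(255,0,255),-1);cv2.imwrite(f"pics/{n}2.png",g)
```

```text
{'eef_pos': [0.4575, -0.0706, 0.144], 'eef_rot': [-3.1389, 0.0003, 1.7213], 'wrist_force': [-0.4431, 0.4188, 1.0055], 'finger_gap': 0.0005, 'time': 1.8667}
top [229.93271229 201.35584141]
side [336.0159815  238.78912548]
```

View pics/side2.png

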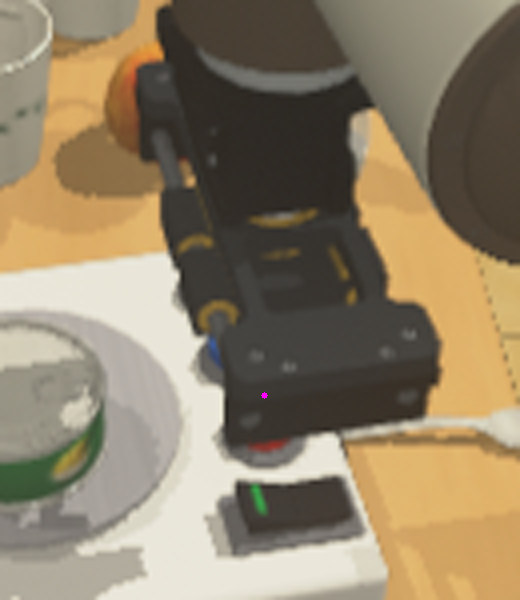

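View pics/top2.png

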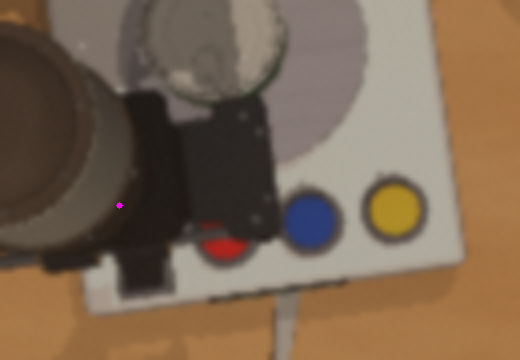

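{"fn": "carry_out", "kwargs": {
  "increments": [0, 0.002, 0.002, 0.01, 0, 0, 0.002, 0.002, 0.025, 0, 0, 0.002, 0.002, 0.04, 0, 0, 0.002, 0.002, 0.05, 0, 0, 0.002, 0.002, 0.056, 0, 0, 0.002, 0.002, 0.06, 0, 0, 0.002, 0.002, 0.062, 0, 0, 0.002, 0.002, 0.064, 0, 0, 0.002, 0.002, 0.064, 0]
}}

```text
time: 2.72
eef_pos: [0.4606, -0.0683, 0.0812]
eef_rot: [3.139, 0.0, 1.721]
wrist_force: [1.1, -0.3, 0.5]
finger_gap: 0.0006
```

{"fn": "carry_out", "kwargs": {
  "increments": [0, 0, 0, 0.002, 0, 0, 0, 0, 0.004, 0, 0, 0, 0, 0.006, 0, 0, 0, 0, 0.007, 0, 0, 0, 0, 0.007, 0]
}}

```text
time: 3.13
eef_pos: [0.461, -0.068, 0.0743]
eef_rot: [3.139, 0.0, 1.722]
wrist_force: [1.5, 0.5, 7.2]
finger_gap: 0.0002
```

{"fn": "carry_out", "kwargs": {
  "increments": [0, 0, 0, 0.001, 0, 0, 0, 0, 0.0015, 0, 0, 0, 0, 0.002, 0, 0, 0, 0, 0.002, 0]
}}

```text
time: 3.47
eef_pos: [0.4611, -0.068, 0.0741]
eef_rot: [3.139, 0.001, 1.722]
wrist_force: [-3.3, 2.0, 20.3]
finger_gap: 0.0005
```

{"fn": "carry_out", "kwargs": {
  "increments": [0, 0, 0, -0.01, 0, 0, 0, 0, -0.03, 0, 0, 0, 0, -0.06, 0, 0, -0.02, 0, -0.08, 0, 0, -0.05, -0.01, -0.08, 0, 0, -0.085, -0.019, -0.08, 0, 0, -0.12, -0.019, -0.08, 0, 0, -0.145, -0.019, -0.08, 0, 0, -0.155, -0.019, -0.08, 0, 0, -0.155, -0.019, -0.08, 0]
}}

```text
time: 4.3
eef_pos: [0.4631, -0.2258, 0.1504]
eef_rot: [-3.139, -0.001, 1.717]
wrist_force: [-0.7, 0.6, -0.6]
finger_gap: 0.0005
```

Run:
```python
from h import *
o=bot.get_obs();print({k:np.round(o[k],4).tolist() for k in("eef_pos","eef_rot","wrist_force","finger_gap","time")})
for n,(x0,y0,x1,y1) in {"top":(200,150,330,240),"side":(270,140,400,290)}.items():
    c=viewer.capture(n);im=c["color"][:,:,::-1].copy()
    p=proj(c,o["eef_pos"]-[0,0,.022]);print(n,p)
    g=cv2.resize(im[y0:y1,x0:x1],None,fx=4,fy=4,interpolation=cv2.INTER_CUBIC)
    cv2.circle(g,tuple(int(v) for v in (p-[x0,y0])*4),3,(255,0,255),-1);cv2.imwrite(f"pics/{n}3.png",g)
```

```text
{'eef_pos': [0.4631, -0.2258, 0.1504], 'eef_rot': [-3.1388, -0.0012, 1.7173], 'wrist_force': [-0.7302, 0.5809, -0.6411], 'finger_gap': 0.0005, 'time': 4.3}
top [297.86496924 199.45972437]
side [326.25211984 179.38969695]
```

View pics/side3.png

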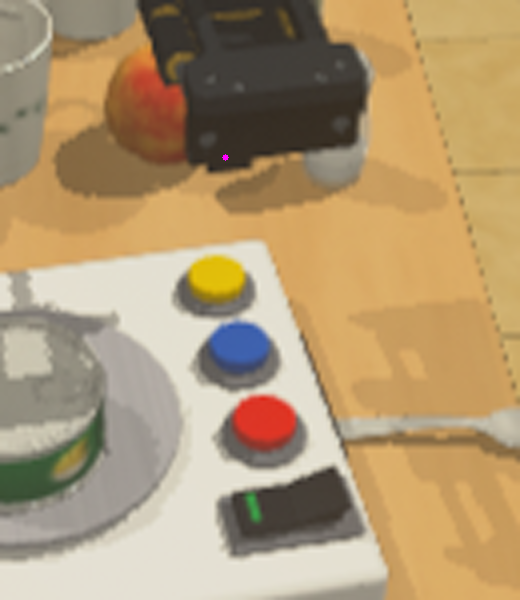

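View pics/top3.png

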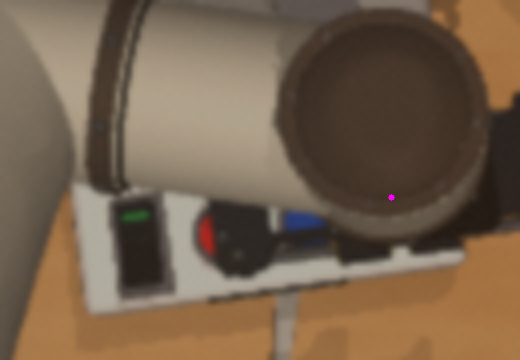

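The rocker is on: its near half is raised at crop pixel (350,485) and the far half is level. Next, the yellow key.

{"fn": "carry_out", "kwargs": {
  "increments": [0, 0.002, 0.002, 0.015, 0, 0, 0.002, 0.002, 0.035, 0, 0, 0.002, 0.002, 0.055, 0, 0, 0.002, 0.002, 0.065, 0, 0, 0.002, 0.002, 0.07, 0, 0, 0.002, 0.002, 0.073, 0, 0, 0.002, 0.002, 0.075, 0, 0, 0.002, 0.002, 0.077, 0, 0, 0.002, 0.002, 0.079, 0, 0, 0.002, 0.002, 0.079, 0]
}}

```text
time: 5.23
eef_pos: [0.4664, -0.2221, 0.0731]
eef_rot: [3.14, 0.0, 1.721]
wrist_force: [0.6, 0.4, 0.8]
finger_gap: 0.0004
```

{"fn": "carry_out", "kwargs": {
  "increments": [0, 0, 0, 0.001, 0, 0, 0, 0, 0.002, 0, 0, 0, 0, 0.003, 0, 0, 0, 0, 0.003, 0]
}}

```text
time: 5.57
eef_pos: [0.4664, -0.2221, 0.0704]
eef_rot: [3.14, 0.001, 1.721]
wrist_force: [-0.1, 2.3, 7.0]
finger_gap: 0.0004
```

{"fn": "carry_out", "kwargs": {
  "increments": [0, 0, 0, 0.001, 0, 0, 0, 0, 0.002, 0, 0, 0, 0, 0.003, 0, 0, 0, 0, 0.003, 0]
}}

```text
time: 5.9
eef_pos: [0.4665, -0.2222, 0.0702]
eef_rot: [3.14, 0.001, 1.722]
wrist_force: [-5.6, 7.8, 24.6]
finger_gap: 0.0004
```

The key is bottomed at tip 48 mm. I'll lift and check.

{"fn": "carry_out", "kwargs": {
  "increments": [0, 0, 0, -0.005, 0, 0, 0, 0, -0.02, 0, 0, 0, 0, -0.05, 0, 0, 0, 0, -0.08, 0, 0, 0, 0, -0.085, 0, 0, 0, 0, -0.085, 0, 0, 0, 0, -0.085, 0]
}}

```text
time: 6.48
eef_pos: [0.4652, -0.222, 0.151]
eef_rot: [-3.141, -0.001, 1.72]
wrist_force: [-0.0, 0.1, -0.4]
finger_gap: 0.0002
```

Run:
```python
from h import *
o=bot.get_obs();print({k:np.round(o[k],4).tolist() for k in("eef_pos","eef_rot","wrist_force","finger_gap","time")})
for n,(x0,y0,x1,y1) in {"side":(270,140,400,290)}.items():
    c=viewer.capture(n);im=c["color"][:,:,::-1].copy()
    g=cv2.resize(im[y0:y1,x0:x1],None,fx=4,fy=4,interpolation=cv2.INTER_CUBIC)
    cv2.imwrite(f"pics/{n}4.png",g)
```

```text
{'eef_pos': [0.4652, -0.222, 0.151], 'eef_rot': [-3.1412, -0.0007, 1.7201], 'wrist_force': [-0.0474, 0.0513, -0.409], 'finger_gap': 0.0002, 'time': 6.4833}
```

View pics/side4.png

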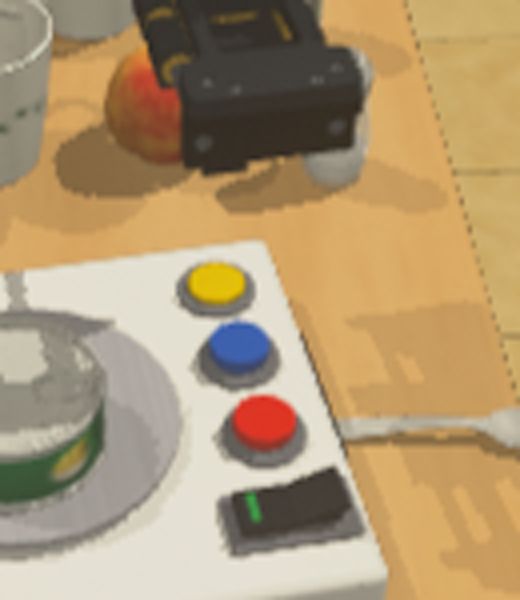

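The yellow key at crop (216,284) now sits low in its collar and stayed there with the fingers off. Next, blue.

{"fn": "carry_out", "kwargs": {
  "increments": [0, 0.02, 0, 0, 0, 0, 0.045, 0, 0, 0, 0, 0.05, 0, 0.01, 0, 0, 0.05, 0, 0.03, 0, 0, 0.05, 0, 0.05, 0, 0, 0.05, 0, 0.065, 0, 0, 0.05, 0, 0.072, 0, 0, 0.05, 0, 0.076, 0, 0, 0.05, 0, 0.079, 0, 0, 0.05, 0, 0.08, 0]
}}

```text
time: 7.37
eef_pos: [0.4575, -0.1728, 0.0714]
eef_rot: [-3.139, -0.0, 1.721]
wrist_force: [-2.6, 0.3, 5.5]
finger_gap: 0.0004
```

{"fn": "carry_out", "kwargs": {
  "increments": [0, 0, 0, 0.001, 0, 0, 0, 0, 0.002, 0, 0, 0, 0, 0.003, 0, 0, 0, 0, 0.004, 0, 0, 0, 0, 0.004, 0, 0, 0, 0, 0.004, 0]
}}

```text
time: 7.87
eef_pos: [0.4582, -0.1729, 0.0702]
eef_rot: [3.141, 0.001, 1.722]
wrist_force: [-7.5, 1.9, 19.1]
finger_gap: 0.0005
```

{"fn": "carry_out", "kwargs": {
  "increments": [0, 0, 0, 0, 0, 0, 0, 0, 0, 0, 0, 0, 0, 0, 0, 0, 0, 0, 0, 0]
}}

```text
time: 8.2
eef_pos: [0.4582, -0.1728, 0.0702]
eef_rot: [3.141, 0.001, 1.722]
wrist_force: [-8.4, 3.3, 18.8]
finger_gap: 0.0003
```

Run:
```python
from h import *
o=bot.get_obs();print({k:np.round(o[k],4).tolist() for k in("eef_pos","eef_rot","wrist_force","finger_gap","time")})
for n in ("side","top"):
    c=viewer.capture(n);im=c["color"][:,:,::-1].copy()
    g=im[100:300,200:440];cv2.imwrite(f"pics/{n}5.png",cv2.resize(g,None,fx=3,fy=3) if n=="side" else im)
```

```text
{'eef_pos': [0.4582, -0.1728, 0.0702], 'eef_rot': [3.141, 0.0007, 1.7216], 'wrist_force': [-8.4006, 3.2507, 18.7856], 'finger_gap': 0.0003, 'time': 8.2}
```

View pics/side5.png

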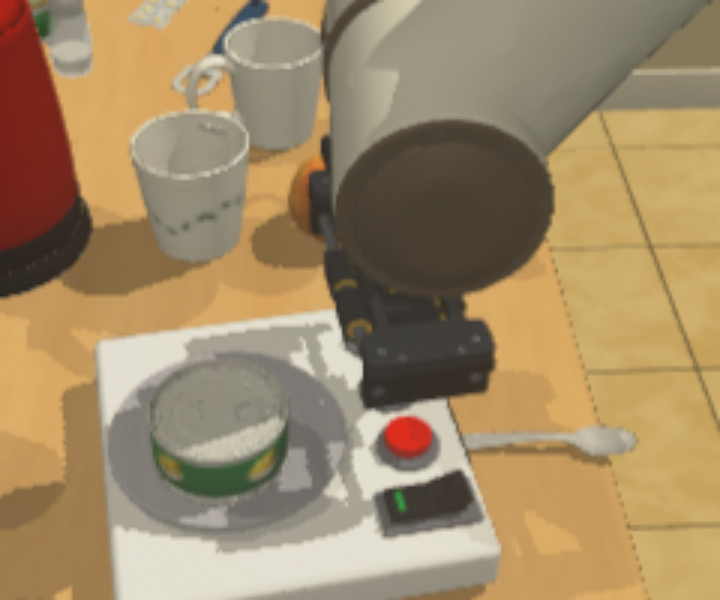

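View pics/top5.png

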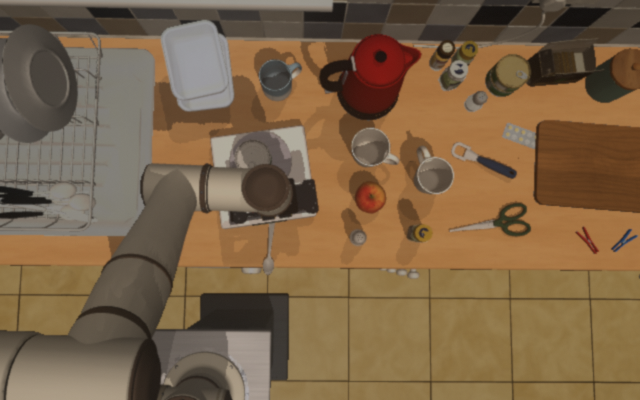

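In the side view red is up at (408,437), the rocker is on at (430,500), and the tin is in place at (220,425). The top view shows the bystanders where they started. Blue is held at the bottom with about 19 N, so I'm handing in.

```bash
python3 -c "
from cell import bot
print(bot.close_job())"
```

```text
the job is handed in; nothing more can be done
None
```

I did all three steps in order and handed the job in with the closed fingertips still holding the blue key down. The hand-in gives no verdict, so what follows is from my own checks.

- **Rocker:** it stopped at 52 mm fingertip height under about 20 N. The later pictures show its near half raised and the green-bar half level.
- **Yellow key:** it bottomed at 48 mm fingertip height. A picture with the fingers lifted off showed it still in.
- **Blue key:** it is held at 48 mm fingertip height, steady at about 19 N upward on the wrist at 8.2 s. The gripper hides the key itself, so this rests on the height and force readings.
- **Everything else:** the red key is up. I saw no movement of the tin or the bystanders in the last pictures, judged by eye.

The two cameras disagreed by 2 to 5 mm on the controls' positions. I aimed between them, and the heights at which the rocker and both keys bottomed matched the given values. No check failed.

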